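# Load the converter tray and lock it into the test bay

## Robot

A 6-joint arm with a two-finger parallel gripper is mounted at the origin on the work surface. World frame = base frame: x ahead of the robot, y to its left, z up, the work surface at z = 0. Lengths are in m, angles in rad, forces in N, time in s.
With the tool pointing down it reaches from about 0.3 to 0.75 m from the base axis. Payload 8.5 kg.
Tool frame: the origin (TCP) lies on the front face of the gripper's body, between the roots of the fingers; the fingertips stand 64 mm ahead of it and the grasp point (between the pads) lies 45 mm ahead of it; z points along the fingers, y is the line along which they close (so a half turn about z gives the same grasp; the last joint's range is limited). The gripper opens to 88 mm and grips with 3 to 60 N. Pads are 18 mm wide; open, the fingers measure 123 mm over their backs; the gripper's body (75 mm by 187 mm) begins 45 mm behind the grasp point.
Start: joints at [1.001, 0.381, 1.297, -0, 1.464, -0.215], TCP at [0.191, 0.516, 0.303] pointing down, gripper open.
Joint ranges: [-3.11, 3.11], [-0.89, 2.33], [0.22, 2.48], [-1.42, 4.56], [0.17, 2.85], [-2.88, 2.88]. Speed limits (rad/s): [2.39, 2.39, 3.14, 3.14, 3.14, 3.14].

## Interface

Orientations are given as a 3x3 rotation matrix whose columns are the frame's x, y, z axes.
In Python, from station import bot, camera, camera_model, order gives the robot as it stands.
- The arm moves only by the shell command python3 -m jog 'ROWS' [OPENING] [FORCE]. ROWS is JSON, a list that holds one entry, the list of rows, each a list of 6 numbers: the shift along the tool's x, y, z in mm, then the turn, a rotation vector about the tool's x, y, z in degrees. In form: [[[dx, dy, dz, ax, ay, az], ...]]. A call has 1 to 8 rows; each row is the pose to reach, as a shift and turn from the pose commanded when the call began, along the tool's axes at that moment; what a row does not reach only later rows make up. A row lasts 1/12 s, in which the tool goes at most 41.7 mm and 7.16 degrees, less where a joint would pass 70% of its speed; a pose out of reach is approached as far as the arm can. A call with a gripper value outside its range is refused whole. OPENING is the finger opening in mm, from 0 to 88.1, set as the call begins (- or left out, the last holds). The fingers move at their own pace and stop on an object; FORCE is the grip in N (left out, the last holds). Time passes only in rows, so rows that repeat a pose let the fingers close. It gives the time, the measured TCP pose, the force, the opening and the grip force at its end, in the units of the state.
- bot.state(): the state, without advancing time (a new reading comes with each control period).
- camera(name): name is "side" or "top"; returns the picture (384x512x3 uint8, blue, green, red); there is no depth.
- camera_model(name): a dict with "mtx" (3x3 intrinsics, pixels), "rvec" (rotation vector, rad) and "tvec" (3), from world to camera coordinates, as OpenCV has them. Camera axes: x right, y down, z forward; pixel columns grow to the right and rows downward; lengths in m; the calibration is good to about 2 mm. A picture is of the moment at which its call begins. camera_model takes no time and is no camera call.
- order.close_job(): hands the job in; it is judged then, once.
The state is a dict: "t": time; "joint_pos": joint angles; "joint_velocities": joint speeds; "joint_efforts": joint torques, N m; "tcp_pos": TCP position; "ee_rot": TCP orientation; "contact_force": force on the tool from outside, world axes, zero at the start; "ft_torque": the same for the moment, N m; "finger_gap": finger opening in m; "finger_force": force on a finger pad.
Only numpy, scipy, OpenCV 4.12 (cv2) and the standard library are available. Lean on these libraries where they do the work, as an engineer would, in place of code of your own. Each camera call takes 0.05 s, during which the arm holds its last target. There are 200 camera calls.

## Task

Complete the layer of converter modules in the tray: lay one of the two loose ones lengthwise beside the module already there, and the other crosswise over the end by the handle, all flat inside the rim. Then slide the loaded tray along the bench, without lifting it, fully home into the test bay and swing the latch shut across its front. Leave the other things on the bench where they are.

Things in the scene. Friction and masses are not known exactly. Their poses are not given: they have to be found in the camera images.
- module_a: power-converter module: black block 100 x 50 x 30 mm (long side along its x) with an aluminium rib on top, 60 mm long along x, 14 mm wide, 28 mm high (total 58 mm; grip the rib); about 0.14 kg; origin at the centre of its underside. This one lies in the tray from the start, lengthwise (its x along the tray's x), on the tray's +y side at the end far from the handle; it stays there.
- module_b: power-converter module: black block 100 x 50 x 30 mm (long side along its x) with an aluminium rib on top, 60 mm long along x, 14 mm wide, 28 mm high (total 58 mm; grip the rib); about 0.14 kg; origin at the centre of its underside. Lies loose on the bench; interchangeable with module_c.
- module_c: power-converter module: black block 100 x 50 x 30 mm (long side along its x) with an aluminium rib on top, 60 mm long along x, 14 mm wide, 28 mm high (total 58 mm; grip the rib); about 0.14 kg; origin at the centre of its underside. Lies loose on the bench; interchangeable with module_b.
- tray: aluminium tray with a slick underside on the bench, about 0.35 kg; origin at the centre of its underside, z up, x away from its handle. Base plate 168 (x) by 136 (y) mm, 4 mm thick; on it a rim 4 mm thick, 20 mm high above the bench, around an inner floor 160 (x) by 108 (y) mm, so that the plate sticks out 10 mm as a flange along both y sides
- tray_grip (a point): grip point of the tray's handle, a black upright fin on its front wall: 12 mm thick in y, from tray x = -83 to -123 mm, from 4 to 47 mm above the bench. The point is in the tray frame at x = -110, y = 0, 32 mm above the bench; axes as the tray's
- place_side (a point): on the tray floor (4 mm above the bench), in the tray frame at x = 28, y = -26.5 mm: where the centre of the underside of the module lying lengthwise beside module_a belongs (module's long side along the tray's x); axes as the tray's
- place_cross (a point): on the tray floor, in the tray frame at x = -53, y = 0 mm: where the centre of the underside of the crosswise module belongs, at the handle end (module's long side along the tray's y); axes as the tray's
- bay: open-sided aluminium test bay fixed on the bench; origin on the bench mid-mouth, z up, x points into the bay (the tray slides in that way, handle last). The tray slides on the bench between guides 142 mm apart, 14 mm high, with lips over its flanges (10 mm free beneath, 126 mm apart); flared lead-ins 12 mm high reach 32 mm out of the mouth and widen to about 160 mm. Back stop at x = 172 mm
- bay_guard (a point): middle of the front edge, underside, of the clear roof over the bay: bay x = -22, y = 0, 140 mm above the bench. The roof runs to x = 193 and y = +-100 mm, on posts at y = +-90, x = 30 and 170 mm; a white box 170 mm high stands behind it to x = 255 mm. No room for an upright gripper over the handle of a home tray or the shut latch: lean the tool back out of the bay about 40 degrees
- bay_home (a point): where the tray's origin lies when it is fully home against the back stop: bay x = 88, y = 0, on the bench; axes as the bay's
- latch (a joint): turn latch at the +y side of the bay's mouth: steel blade 8 mm wide, 6 mm thick, 76 mm long from its vertical pivot, 21.5 mm above the bench, swings level, stays where left. 0 = blade points straight out of the bay (bay -x, open); 1.57 = blade lies towards bay -y across the front of the home tray, shut (stop). Starts at about -0.3 to 0.15
- latch_pivot (a point): pivot of the latch: bay x = -6, y = 105 mm, 21.5 mm above the bench; axes as the bay's
- latch_pin (a point): point to grip on the latch's upright black pin (14 mm diameter, from 24 to 65 mm above the bench); this point is 47.5 mm above the bench, 50 mm from the pivot. With the latch at 0 it is at bay x = -51, y = 127 mm; closed, at bay x = -28, y = 60 mm
- adapter: bystander: black mains adapter, 85 x 50 x 34 mm with a paper label and no rib; origin at the centre of its underside
- multimeter: bystander: grey handheld meter 150 x 75 x 45 mm lying flat; origin at the centre of its underside
- solder_spool: bystander: metal solder spool, 60 mm diameter, 46 mm high; origin at the centre of its underside
- flux_jar: bystander: small amber jar, 50 mm diameter, 60 mm high; origin at the centre of its underside
- screwdriver: bystander: screwdriver 180 mm long, lying; origin under its middle
- mug: bystander: white mug 80 mm diameter, 90 mm high; origin at the centre of its underside
Mind the look-alikes: they are no part of the job. What is shaped like the module_b but orange or turquoise is not meant. What is shaped like the module_c but pink is not meant.

How it is judged:
On the way, in this order (a step that is already met when the one before it is completed fails the run):
1. a first loose module lies in one of the two free places in the tray and is released ((((horizontal distance between module_b and place_side below 0.012 m and z of module_b in the frame of tray below 0.008 m and angle between module_b's own z axis and vertical below 0.06 rad and angle between the x axis of module_b and the x axis of tray, either way round below 0.15 rad) and contact force between the fingers and module_b below 0.1 N) or ((horizontal distance between module_b and place_cross below 0.012 m and z of module_b in the frame of tray below 0.008 m and angle between module_b's own z axis and vertical below 0.06 rad and angle between the x axis of module_b and the y axis of tray, either way round below 0.15 rad) and contact force between the fingers and module_b below 0.1 N) or ((horizontal distance between module_c and place_side below 0.012 m and z of module_c in the frame of tray below 0.008 m and angle between module_c's own z axis and vertical below 0.06 rad and angle between the x axis of module_c and the x axis of tray, either way round below 0.15 rad) and contact force between the fingers and module_c below 0.1 N) or ((horizontal distance between module_c and place_cross below 0.012 m and z of module_c in the frame of tray below 0.008 m and angle between module_c's own z axis and vertical below 0.06 rad and angle between the x axis of module_c and the y axis of tray, either way round below 0.15 rad) and contact force between the fingers and module_c below 0.1 N))), for 0.2 s.
2. all three modules lie in the tray in the pattern, released (x of module_a in the frame of tray between 0.016 and 0.04 m and y of module_a in the frame of tray between 0.0145 and 0.0385 m and z of module_a in the frame of tray below 0.008 m and angle between module_a's own z axis and vertical below 0.06 rad and angle between the x axis of module_a and the x axis of tray, either way round below 0.15 rad and (((horizontal distance between module_b and place_side below 0.012 m and z of module_b in the frame of tray below 0.008 m and angle between module_b's own z axis and vertical below 0.06 rad and angle between the x axis of module_b and the x axis of tray, either way round below 0.15 rad) and (horizontal distance between module_c and place_cross below 0.012 m and z of module_c in the frame of tray below 0.008 m and angle between module_c's own z axis and vertical below 0.06 rad and angle between the x axis of module_c and the y axis of tray, either way round below 0.15 rad)) or ((horizontal distance between module_c and place_side below 0.012 m and z of module_c in the frame of tray below 0.008 m and angle between module_c's own z axis and vertical below 0.06 rad and angle between the x axis of module_c and the x axis of tray, either way round below 0.15 rad) and (horizontal distance between module_b and place_cross below 0.012 m and z of module_b in the frame of tray below 0.008 m and angle between module_b's own z axis and vertical below 0.06 rad and angle between the x axis of module_b and the y axis of tray, either way round below 0.15 rad))) and contact force between the fingers and module_b below 0.1 N and contact force between the fingers and module_c below 0.1 N), for 0.2 s.
3. the loaded tray is fully home in the bay (x of module_a in the frame of tray between 0.016 and 0.04 m and y of module_a in the frame of tray between 0.0145 and 0.0385 m and z of module_a in the frame of tray below 0.008 m and angle between module_a's own z axis and vertical below 0.06 rad and angle between the x axis of module_a and the x axis of tray, either way round below 0.15 rad and (((horizontal distance between module_b and place_side below 0.012 m and z of module_b in the frame of tray below 0.008 m and angle between module_b's own z axis and vertical below 0.06 rad and angle between the x axis of module_b and the x axis of tray, either way round below 0.15 rad) and (horizontal distance between module_c and place_cross below 0.012 m and z of module_c in the frame of tray below 0.008 m and angle between module_c's own z axis and vertical below 0.06 rad and angle between the x axis of module_c and the y axis of tray, either way round below 0.15 rad)) or ((horizontal distance between module_c and place_side below 0.012 m and z of module_c in the frame of tray below 0.008 m and angle between module_c's own z axis and vertical below 0.06 rad and angle between the x axis of module_c and the x axis of tray, either way round below 0.15 rad) and (horizontal distance between module_b and place_cross below 0.012 m and z of module_b in the frame of tray below 0.008 m and angle between module_b's own z axis and vertical below 0.06 rad and angle between the x axis of module_b and the y axis of tray, either way round below 0.15 rad))) and x of tray in the frame of bay above 0.083 m and y of tray in the frame of bay between -0.006 and 0.006 m and height (world z) of tray below 0.006 m and angle between tray's own z axis and vertical below 0.04 rad and angle between the x axis of tray and the x axis of bay, either way round below 0.07 rad), for 0.2 s.
4. the latch is shut across the tray (x of tray in the frame of bay above 0.083 m and y of tray in the frame of bay between -0.006 and 0.006 m and height (world z) of tray below 0.006 m and angle between tray's own z axis and vertical below 0.04 rad and angle between the x axis of tray and the x axis of bay, either way round below 0.07 rad and value of joint latch above 1.4 rad), for 0.2 s.
At the end, for the whole second after the job is handed in: Tray flat, within 5 mm of fully home in the bay, 6 mm of its middle, 4 degrees square; module_a in its place, one module beside it, one crosswise at the handle end (centres within 12 mm of their places, flat, within 8 degrees); latch at 1.40 rad or more; all at rest (all of step 4 and x of module_a in the frame of tray between 0.016 and 0.04 m and y of module_a in the frame of tray between 0.0145 and 0.0385 m and z of module_a in the frame of tray below 0.008 m and angle between module_a's own z axis and vertical below 0.06 rad and angle between the x axis of module_a and the x axis of tray, either way round below 0.15 rad and (((horizontal distance between module_b and place_side below 0.012 m and z of module_b in the frame of tray below 0.008 m and angle between module_b's own z axis and vertical below 0.06 rad and angle between the x axis of module_b and the x axis of tray, either way round below 0.15 rad) and (horizontal distance between module_c and place_cross below 0.012 m and z of module_c in the frame of tray below 0.008 m and angle between module_c's own z axis and vertical below 0.06 rad and angle between the x axis of module_c and the y axis of tray, either way round below 0.15 rad)) or ((horizontal distance between module_c and place_side below 0.012 m and z of module_c in the frame of tray below 0.008 m and angle between module_c's own z axis and vertical below 0.06 rad and angle between the x axis of module_c and the x axis of tray, either way round below 0.15 rad) and (horizontal distance between module_b and place_cross below 0.012 m and z of module_b in the frame of tray below 0.008 m and angle between module_b's own z axis and vertical below 0.06 rad and angle between the x axis of module_b and the y axis of tray, either way round below 0.15 rad))) and linear speed of each of module_a, module_b, module_c, tray below 0.02 m/s); the robot touches nothing.
It fails at once if the tray is lifted more than 20 mm off the bench or tipped more than 10 degrees (height (world z) of tray above 0.02 m or angle between tray's own z axis and vertical above 0.18 rad).
It fails at once if another thing on the bench is moved more than 30 mm (distance of any of adapter, multimeter, solder_spool, flux_jar, screwdriver, mug from where it was at the start of the episode above 0.03 m).
It also fails if it takes over 72 s, if anything falls off the work surface, if the arm or the gripper's body presses on something with over 40 N, if the wrist force passes 120 N, or if a joint passes its speed limit or range.

## Working session

There is one attempt and no reset: what is moved stays moved. The work goes in short steps, Python scripts to look and compute and a shell command to move; the robot and the scene stay as the last step left them, time stands still between calls to the robot, and variables do not carry over. Pictures are saved under pics/ and viewed, at most 10 in all, crops included, and the job is handed in when it is done.

```bash
ls; mkdir -p pics
python3 - <<'E'
from station import bot,camera,camera_model
import cv2
for n in("top","side"):
    cv2.imwrite(f"pics/{n}0.png",cv2.resize(camera(n),(800,600),interpolation=cv2.INTER_CUBIC)); print(camera_model(n))
print(bot.state())
E
```

```text
pics
{'mtx': array([[418.29518867,   0.        , 265.23692527],
       [  0.        , 418.29518867, 197.04519639],
       [  0.        ,   0.        ,   1.        ]]), 'rvec': array([ 2.16878586, -2.12524093,  0.10795604]), 'tvec': array([0.16490073, 0.59263407, 1.19237383])}
{'mtx': array([[461.68127348,   0.        , 252.29265061],
       [  0.        , 461.68127348, 192.13686349],
       [  0.        ,   0.        ,   1.        ]]), 'rvec': array([ 2.21498172, -0.5106742 ,  0.21569778]), 'tvec': array([-0.43855486,  0.35306539,  1.06189622])}
{'t': 0.1, 'joint_pos': array([ 1.00068847e+00,  3.81111298e-01,  1.29815156e+00,  1.21675630e-05,
        1.46360384e+00, -2.15324697e-01]), 'joint_velocities': array([ 5.43255097e-04, -3.83657869e-04, -1.62453313e-03,  4.84184650e-05,
        7.95250001e-04, -8.83114738e-04]), 'joint_efforts': array([ 3.32098185e-03, -4.38654542e+01, -2.24909914e+01,  7.14268838e-02,
        3.42707103e-02, -9.78145181e-05]), 'tcp_pos': array([0.19098118, 0.51559494, 0.30222003]), 'ee_rot': array([[-9.37721284e-01,  3.47387834e-01, -6.97817302e-04],
       [ 3.47388419e-01,  9.37720721e-01, -1.06601883e-03],
       [ 2.84035772e-04, -1.24204219e-03, -9.99999188e-01]]), 'contact_force': array([-0.12299922, -0.81389179,  0.51210466]), 'ft_torque': array([ 0.05006815, -0.01332944, -0.02224344]), 'finger_force': 0.0, 'finger_gap': 0.08800154602784169}
```

View pics/top0.png

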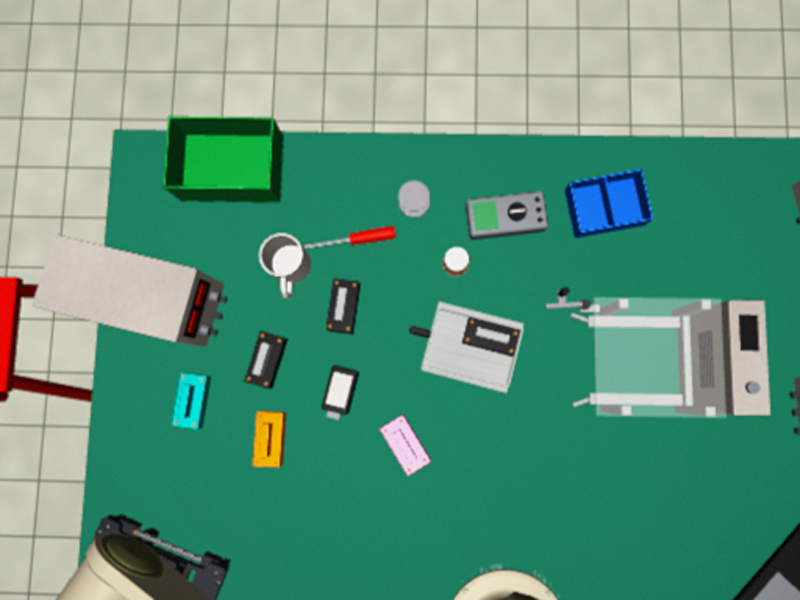

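View pics/side0.png

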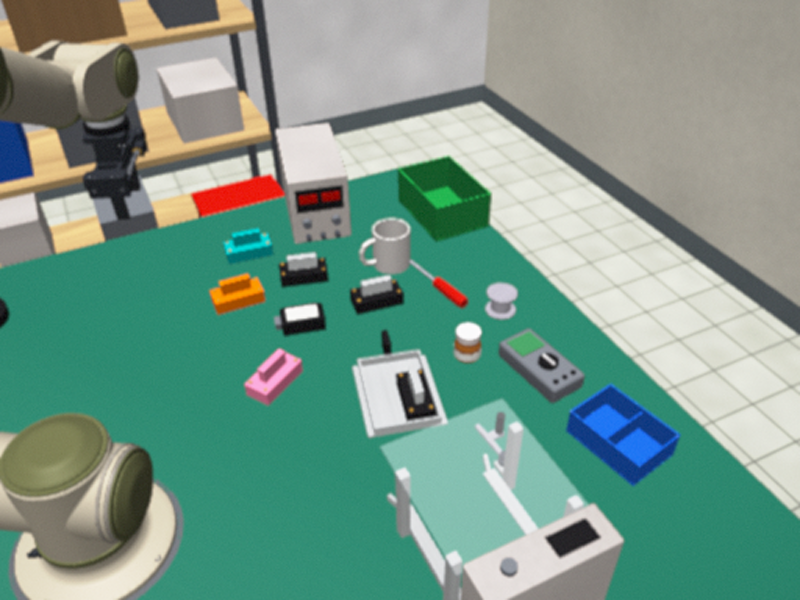

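The top view shows these candidates for a loose module:
- black with rib at (265,360)
- black with rib at (343,306)
- adapter with label and no rib at (340,390)
- orange at (268,440)
- turquoise at (190,400)
- pink at (405,445)

module_a is in the tray at (490,335). I choose the two black ribbed blocks and will check them in a close crop.

Run:
```python
from station import camera
import cv2
im=camera("top")
a=im[172:256,150:350]; b=im[180:275,345:500]
cv2.imwrite("pics/cropA.png",cv2.resize(a,None,fx=4,fy=4,interpolation=cv2.INTER_CUBIC))
cv2.imwrite("pics/cropB.png",cv2.resize(b,None,fx=5,fy=5,interpolation=cv2.INTER_CUBIC))
```

```text
(no output)
```

View pics/cropA.png

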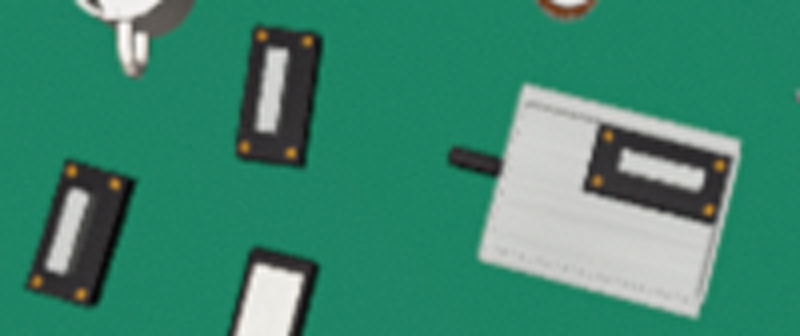

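View pics/cropB.png

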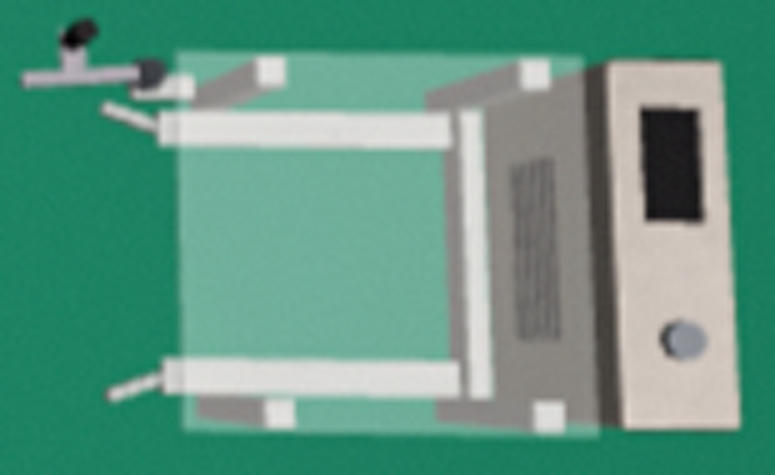

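Crop A confirms the two black modules with aluminium ribs at (272,89) and (67,231). The labelled adapter is below, and module_a is at (660,170) in the tray. Crop B shows the bay mouth at left, with guide ends at (157,130) and (163,378), the latch pivot at (150,73) and the pin at (78,33).

```bash
cat > h.py <<'E'
import numpy as np,cv2
from station import bot,camera,camera_model
from scipy.optimize import least_squares
def proj(P,n="top"):
    m=camera_model(n); return cv2.projectPoints(np.array(P,float),m["rvec"],m["tvec"],m["mtx"],None)[0][:,0]
def back(px,z,n="top"):
    m=camera_model(n);R=cv2.Rodrigues(m["rvec"])[0];c=-R.T@m["tvec"]
    px=np.atleast_2d(px).astype(float); d=np.c_[px,np.ones(len(px))]@np.linalg.inv(m["mtx"]).T@R
    return c+d*((z-c[2])/d[:,2])[:,None]
def pts(q,L):
    L=np.array(L,float)/1000;c,s=np.cos(q[2]),np.sin(q[2])
    return np.c_[q[0]+c*L[:,0]-s*L[:,1],q[1]+s*L[:,0]+c*L[:,1],L[:,2]]
def fit(L,px,q0,n="top"):
    r=least_squares(lambda q:(proj(pts(q,L),n)-px).ravel(),q0,loss="soft_l1")
    return r.x,np.round((proj(pts(r.x,L),n)-px),1).tolist()
A=lambda p:np.array(p,float)/4+[150-.375,172-.375]
B=lambda p:np.array(p,float)/5+[345-.4,180-.4]
E
python3 - <<'E'
from h import *
rib=[[30,7,58],[30,-7,58],[-30,-7,58],[-30,7,58]]
for n,p,s in(("B",[(268,46),(290,48),(278,133),(255,130)],[(262,36),(308,41),(291,153),(245,147)]),("C",[(68,187),(89,191),(66,275),(45,270)],[(72,171),(116,184),(81,294),(37,281)])):
    c=back(A(p),.058).mean(0)
    print(n,fit(rib,A(p),[c[0],c[1],0]), back(A(s),.03).mean(0))
p=A([(523,84),(741,140),(698,318),(478,262),(453,155)])
c=back(p[:4],.004).mean(0)
# tray x -> image right = -y world
print("tray",fit([[-84,68,4],[84,68,4],[84,-68,4],[-84,-68,4],[-123,0,47]],p,[c[0],c[1],-1.57]))
p=B([(176,52),(184,430),(583,57),(600,437),(157,149),(164,360)])
L=[[-22,100,143],[-22,-100,143],[193,100,143],[193,-100,143],[0,63,14],[0,-63,14]]
c=back(p[4:],.014).mean(0)
q,r=fit(L,p,[c[0],c[1],-1.57]);print("bay",q,r)
print("piv,pin0,pinclosed",pts(q,[[-6,105,21.5],[-51,127,47.5],[-28,60,47.5]]),B([[150,73]]),proj(pts(q,[[-6,105,30]])), back(B([(80,30)]),.065),back(B([(23,80)]),.0245))
E
```

```text
B (array([ 0.59330932,  0.3143564 , -0.10901621]), [[0.3, 0.4], [-0.5, 0.5], [-0.4, -0.5], [0.6, -0.3]]) [0.59331891 0.31533322 0.03      ]
C (array([ 0.48772699,  0.45933156, -0.21962425]), [[0.2, 0.2], [-0.4, 0.4], [-0.2, -0.3], [0.4, -0.3]]) [0.48782156 0.4594829  0.03      ]
tray (array([ 0.52092187,  0.06521822, -1.80213351]), [[0.3, 0.5], [-0.0, 0.2], [0.1, -0.2], [0.3, -0.3], [-0.8, -0.1]])
bay [ 0.5004143  -0.15517504 -1.56131355] [[-0.0, 0.3], [0.0, 0.3], [-0.4, 0.1], [-0.3, -0.0], [0.6, -0.7], [0.1, -0.1]]
piv,pin0,pinclosed [[ 0.60535268 -0.14817964  0.0215    ]
 [ 0.62692498 -0.10297304  0.0475    ]
 [ 0.56014609 -0.12660734  0.0475    ]] [[374.6 194.2]] [[375.61725169 194.02175474]] [[ 0.62420832 -0.09711218  0.065     ]] [[ 0.59991703 -0.07158502  0.0245    ]]
```

```bash
cat >> h.py <<'E'
def Rz(a):
    c,s=np.cos(a),np.sin(a);return np.array([[c,-s,0],[s,c,0],[0,0,1.]])
def grip(yaw,lean=0):
    """tool with closing axis along y of frame yaw, z down, leaning back so z tilts toward frame +x"""
    s,c=np.sin(lean),np.cos(lean)
    z=np.array([s,0,-c]);y=np.array([0,1.,0]);x=np.cross(y,z)
    return Rz(yaw)@np.c_[x,y,z]
def go(g,Rt,flip=False,depth=.045,from_=None):
    """print row to bring point depth ahead of TCP to g with orientation Rt (from measured, or given (p,R))"""
    if flip: Rt=Rt@np.diag([-1,-1,1])
    s=bot.state();p,R=(s["tcp_pos"],s["ee_rot"]) if from_ is None else from_
    t=np.array(g)-depth*Rt[:,2]
    d=R.T@(t-p)*1000; rv=np.degrees(cv2.Rodrigues(R.T@Rt)[0].ravel())
    print("row",np.round(d,1),np.round(rv,1),"rows>=%.1f"%max(np.linalg.norm(d)/41.7,np.linalg.norm(rv)/7.16))
    return t,Rt
E
python3 - <<'E'
from h import *
S=lambda p:np.array(p)*.64
print("supply base",back(S([(222,285),(208,345),(226,305)]),0).round(3).tolist(), "top",back(S([(205,268),(182,345)]),.17).round(3).tolist())
print("mug",back(S([(282,255)]),.09).round(3))
p=A([(620,148),(706,166),(702,191),(617,172)])
t=[0.52092187,0.06521822,-1.80213351]
q,r=fit([[-30,7,58],[30,7,58],[30,-7,58],[-30,-7,58]],p,[.53,.04,-1.8]);print("A",q,r)
d=Rz(-t[2])[:2,:2]@(q[:2]-t[:2]);print("A in tray",d,q[2]-t[2])
s=A([(608,135),(720,165),(709,210),(597,181)]);c=back(s,.03).mean(0);print(Rz(-t[2])[:2,:2]@(c[:2]-t[:2]))
print("side,cross",pts(t,[[26,-26.5,4],[-53,0,4]]))
B_=go([.5933,.3144,.120],grip(-.109)); go([.5933,.3144,.120],grip(-.109),True)
E
```

```text
supply base [[0.632, 0.557, 0.0], [0.514, 0.577, 0.0], [0.593, 0.546, 0.0]] top [[0.635, 0.532, 0.17], [0.503, 0.563, 0.17]]
mug [[0.676 0.42  0.09 ]]
A [ 0.54059639  0.03256619 -1.75631572] [[0.5, 0.8], [-0.5, 0.5], [-0.4, -0.9], [0.3, -0.4]]
A in tray [0.02727124 0.02663684] 0.04581779052639989
[0.02794334 0.02655576]
side,cross [[0.48916655 0.04598674 0.004     ]
 [0.53307367 0.11680634 0.004     ]]
row [-447.2  -48.8  137.3] [ -0.1  -0.  -14.1] rows>=11.3
row [-447.2  -48.8  137.3] [-0.000e+00  1.000e-01  1.659e+02] rows>=23.2
```

```bash
python3 -m jog '[[[-224,-24,30,0,0,-7],[-447,-49,60,0,0,-14],[-447,-49,60,0,0,-14],[-447,-49,60,0,0,-14],[-447,-49,60,0,0,-14],[-447,-49,60,0,0,-14],[-447,-49,60,0,0,-14],[-447,-49,60,0,0,-14]]]' 44; python3 -m jog '[[[0,0,0,0,0,0]]]'; python3 -c "
from h import *
go([.5933,.3144,.055],grip(-.109)); s=bot.state();print(s['tcp_pos'],s['joint_pos'])"
```

```text
t: 0.82
tcp_pos: [0.4822, 0.3696, 0.2591]
ee_rot: [[-0.994, 0.11, -0.0], [0.11, 0.994, -0.0], [0.0, -0.0, -1.0]]
contact_force: [-1.0, 0.7, -0.4]
finger_gap: 0.044
finger_force: 0.0
t: 0.9
tcp_pos: [0.4859, 0.3672, 0.2575]
ee_rot: [[-0.993, 0.116, -0.0], [0.116, 0.993, -0.002], [0.0, -0.002, -1.0]]
contact_force: [0.5, -0.7, -0.7]
finger_gap: 0.0442
finger_force: 0.0
row [-112.8  -39.6  157.5] [-0.1 -0.  -0.4] rows>=4.7
[0.48592329 0.36718702 0.25745272] [ 0.45344484  0.51801076  1.19959897 -0.0015511   1.42525151 -1.00074016]
```

```bash
python3 -m jog '[[[-38,-13,20,0,0,0],[-75,-26,40,0,0,0],[-113,-40,80,0,0,0],[-113,-40,110,0,0,0],[-113,-40,135,0,0,0],[-113,-40,157,0,0,0],[-113,-40,157,0,0,0]]]' | head -2; python3 -c "
from h import *
go([.5933,.3144,.055],grip(-.109)); s=bot.state();print(s['tcp_pos'],s['contact_force'],s['joint_pos'])
a=camera('top')[170:260,150:350];b=camera('side')[130:230,170:310]
a=cv2.resize(a,None,fx=4,fy=4);b=cv2.resize(b,(800,571))
cv2.imwrite('pics/g1.png',cv2.resize(np.vstack([a,b]),None,fx=.64,fy=.64))"
```

```text
t: 1.48
tcp_pos: [0.5867, 0.3179, 0.0972]
row [-6.9 -2.8 -2.9] [-0.2 -0.5 -0.1] rows>=0.2
[0.58672249 0.31791155 0.09717678] [-0.19656675  0.009602   -0.79622256] [ 3.19544766e-01  7.73720264e-01  1.19558112e+00  5.03867295e-05
  1.18186444e+00 -1.14023860e+00]
```

View pics/g1.png

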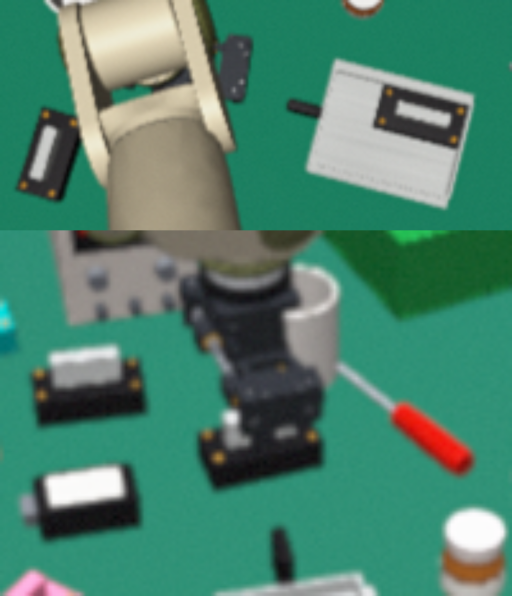

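The fingers straddle the rib of the right module, seen at (260,440) in the side view. A small correction comes next, then I close.

```bash
python3 -m jog '[[[-7,-3,-3,0,0,0],[-7,-3,-3,0,0,0],[-7,-3,-3,0,0,0]]]' | head -2;python3 -m jog '[[[0,0,0,0,0,0],[0,0,0,0,0,0],[0,0,0,0,0,0],[0,0,0,0,0,0]]]' 0 25; python3 -c "
from h import *
t=[0.52092187,0.06521822,-1.80213351]
go([.5933,.3144,.055],grip(-.109)); go(pts(t,[[26,-26.8,105]])[0],grip(t[2]));go(pts(t,[[26,-26.8,105]])[0],grip(t[2]),True); print(bot.state()['joint_pos'])"
```

```text
t: 1.83
tcp_pos: [0.596, 0.315, 0.1076]
t: 2.17
tcp_pos: [0.595, 0.3151, 0.1057]
ee_rot: [[-0.994, 0.11, 0.0], [0.11, 0.994, 0.0], [-0.0, 0.0, -1.0]]
contact_force: [0.1, 0.9, -0.2]
finger_gap: 0.0195
finger_force: 0.0
row [ 1.6 -0.9  5.7] [ 0.   0.  -0.1] rows>=0.1
row [  75.9 -279.1  -44.3] [ 0.  -0.  96.9] rows>=13.5
row [  75.9 -279.1  -44.3] [  0.    0.  -83.1] rows>=11.6
[ 3.11554528e-01  7.70050801e-01  1.17423500e+00  2.46496746e-05
  1.19724222e+00 -1.14892497e+00]
```

```bash
python3 -m jog '[[[1.6,-1,5.5,0,0,0],[1.6,-1,5.5,0,0,0],[1.6,-1,5.5,0,0,0],[1.6,-1,5.5,0,0,0],[1.6,-1,5.5,0,0,0],[1.6,-1,5.5,0,0,0]]]' 0 25; python3 -m jog '[[[0,0,-15,0,0,0],[0,0,-40,0,0,0],[0,0,-70,0,0,0],[0,0,-70,0,0,0],[0,0,-70,0,0,0],[0,0,-70,0,0,0]]]'; python3 -c "
from h import *
t=[0.52092187,0.06521822,-1.80213351]
go(pts(t,[[26,-26.8,125]])[0],grip(t[2])); print(bot.state()['joint_pos'])"
```

```text
t: 2.67
tcp_pos: [0.5942, 0.3149, 0.1013]
ee_rot: [[-0.994, 0.11, 0.004], [0.11, 0.994, 0.002], [-0.004, 0.003, -1.0]]
contact_force: [0.9, 3.4, 7.7]
finger_gap: 0.0139
finger_force: 25.0
t: 3.17
tcp_pos: [0.5929, 0.314, 0.1687]
ee_rot: [[-0.994, 0.11, -0.002], [0.11, 0.994, -0.001], [0.002, -0.001, -1.0]]
contact_force: [0.4, -0.0, -2.4]
finger_gap: 0.0137
finger_force: 25.0
row [  73.8 -277.8   -0.9] [-0.1 -0.  96.9] rows>=13.5
[ 3.11001786e-01  7.00397175e-01  1.11854818e+00 -1.67363645e-05
  1.32488046e+00 -1.14929228e+00]
```

```bash
python3 -m jog '[[[37,-139,-10,0,0,48],[37,-139,-10,0,0,48],[37,-139,-10,0,0,48],[37,-139,-10,0,0,48],[37,-139,-10,0,0,48],[37,-139,-10,0,0,48],[37,-139,-10,0,0,48],[37,-139,-10,0,0,48]]]' |head -2;python3 -m jog '[[[0,0,0,0,0,0],[0,0,0,0,0,0]]]' |head -2; python3 -c "
from h import *
t=[0.52092187,0.06521822,-1.80213351]
go(pts(t,[[27,-26.8,125]])[0],grip(t[2])); print(bot.state()['joint_pos'])"
```

```text
t: 3.83
tcp_pos: [0.5408, 0.1798, 0.1785]
t: 4.0
tcp_pos: [0.5411, 0.1802, 0.1792]
row [ -78.8 -121.6    9.3] [-0.1 -0.  49.1] rows>=6.9
[ 1.13900932e-01  5.31736207e-01  1.42598081e+00 -2.32608589e-05
  1.18548198e+00 -5.11531465e-01]
```

```bash
python3 -m jog '[[[-79,-122,9,0,0,49],[-79,-122,9,0,0,49],[-79,-122,9,0,0,49],[-79,-122,9,0,0,49],[-79,-122,9,0,0,49],[-79,-122,9,0,0,49],[-79,-122,9,0,0,49],[-79,-122,9,0,0,49]]]' |head -2;python3 -m jog '[[[0,0,0,0,0,0],[0,0,0,0,0,0],[0,0,0,0,0,0]]]' |head -2; python3 -c "
from h import *
t=[0.52092187,0.06521822,-1.80213351]
go(pts(t,[[27,-26.8,125]])[0],grip(t[2]));go(pts(t,[[27,-26.8,61]])[0],grip(t[2])); print(bot.state()['contact_force'])
a=camera('top')[170:260,220:350];b=camera('side')[210:290,210:300]
a=cv2.resize(a,None,fx=4,fy=4);b=cv2.resize(b,(520,462))
cv2.imwrite('pics/p1.png',np.vstack([a,b])[:600] if 0 else np.hstack([cv2.resize(a,(400,277)),cv2.resize(b,(400,356))[:277]]))
cv2.imwrite('pics/p1.png',cv2.resize(camera('side')[200:300,210:320],None,fx=5.5,fy=5.5,interpolation=cv2.INTER_CUBIC))"
```

```text
t: 4.67
tcp_pos: [0.4882, 0.0447, 0.1709]
t: 4.92
tcp_pos: [0.4882, 0.0449, 0.1709]
row [0.2 0.4 0.9] [-0.   0.   0.1] rows>=0.0
row [ 0.2  0.4 64.9] [-0.   0.   0.1] rows>=1.6
[ 0.3005074  -0.2979097  -0.78783697]
```

View pics/p1.png

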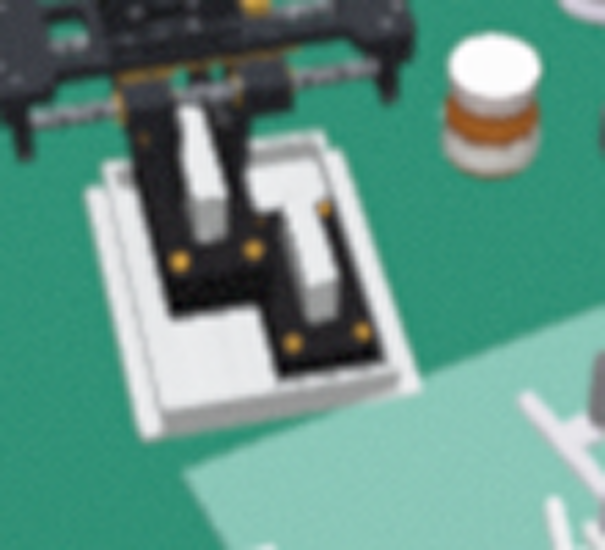

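The side view shows the held module parallel to module_a, above the free strip, with its front screws at (179,262) and (254,250). I'll check the offset by numbers before lowering.

```bash
python3 -c "
from h import *
t=np.array([0.52092187,0.06521822,-1.80213351])
C=lambda p:np.array(p,float)/5.5+[210-.4,200-.4]
T=lambda P:((P-np.r_[t[:2],0])@Rz(t[2])*1000).round(1)
print('A scr',T(back(C([(293,343),(363,331)]),.034,'side')))
for z in(.097,.1,): print('held',z,T(back(C([(179,262),(254,250)]),z,'side')))
print('rim outer far/near corners (z20)',T(back(C([(163,418),(398,378),(104,163),(322,134)]),.02,'side')))
print('A rib end top',T(back(C([(307,293),(336,287)]),.062,'side')), 'held',T(back(C([(193,200),(224,193)]),.127,'side')))
"
```

```text
A scr [[69.6 10.1 34. ]
 [69.8 44.2 34. ]]
held 0.097 [[ 64.9 -41.9  97. ]
 [ 65.3  -7.   97. ]]
held 0.1 [[ 67.7 -42.4 100. ]
 [ 68.1  -7.6 100. ]]
rim outer far/near corners (z20) [[ 88.8 -56.8  20. ]
 [ 90.1  56.3  20. ]
 [-85.2 -54.3  20. ]
 [-80.3  61.   20. ]]
A rib end top [[65.2 18.  62. ]
 [64.6 32.1 62. ]] held [[ 56.9 -32.9 127. ]
 [ 55.7 -18.4 127. ]]
```

```bash
python3 -m jog '[[[0,-1,20,0,0,0],[0,-1,40,0,0,0],[0,-1,50,0,0,0],[0,-1,55,0,0,0],[0,-1,60,0,0,0],[0,-1,62,0,0,0],[0,-1,64,0,0,0],[0,-1,64,0,0,0]]]' ;python3 -m jog '[[[0,0,0,0,0,0],[0,0,0,0,0,0]]]'
```

```text
t: 5.73
tcp_pos: [0.4874, 0.045, 0.1072]
ee_rot: [[0.23, 0.973, 0.0], [0.973, -0.23, -0.0], [0.0, 0.0, -1.0]]
contact_force: [0.0, 0.9, -1.3]
finger_gap: 0.0139
finger_force: 25.0
t: 5.9
tcp_pos: [0.4874, 0.045, 0.1074]
ee_rot: [[0.23, 0.973, 0.001], [0.973, -0.23, -0.0], [0.0, 0.001, -1.0]]
contact_force: [0.3, -0.2, -1.0]
finger_gap: 0.0137
finger_force: 25.0
```

```bash
python3 -m jog '[[[0,0,1,0,0,0],[0,0,2,0,0,0],[0,0,2,0,0,0]]]' | grep -E "tcp|contact";python3 -m jog '[[[0,0,0,0,0,0],[0,0,0,0,0,0],[0,0,0,0,0,0],[0,0,0,0,0,0]]]' 32 | grep -E "gap|contact|finger"; python3 -m jog '[[[0,0,-30,0,0,0],[0,0,-70,0,0,0],[0,0,-110,0,0,0],[0,0,-110,0,0,0],[0,0,-110,0,0,0]]]' | grep -E "t:|tcp"; python3 -m jog '[[[0,0,0,0,0,0]]]' |grep tcp; python3 -c "
from h import *
go([.4877,.4593,.150],grip(-.2196-np.pi/2),True);go([.4877,.4593,.150],grip(-.2196-np.pi/2))
"
```

```text
tcp_pos: [0.4874, 0.045, 0.1053]
contact_force: [0.4, 1.0, 1.6]
contact_force: [0.0, -1.0, 0.7]
finger_gap: 0.032
finger_force: 0.0
t: 6.9
tcp_pos: [0.4877, 0.045, 0.2166]
ee_rot: [[0.23, 0.973, 0.004], [0.973, -0.23, -0.001], [0.0, 0.004, -1.0]]
tcp_pos: [0.4869, 0.0451, 0.2143]
row [403.3 -94.7  19.4] [0.000e+00 1.000e-01 1.793e+02] rows>=25.0
row [403.3 -94.7  19.4] [-0.1  0.  -0.7] rows>=9.9
```

```bash
python3 -m jog '[[[403,-95,5,0,0,-1],[403,-95,5,0,0,-1],[403,-95,5,0,0,-1],[403,-95,5,0,0,-1],[403,-95,5,0,0,-1],[403,-95,5,0,0,-1],[403,-95,5,0,0,-1],[403,-95,5,0,0,-1]]]' 86 | grep t: ;python3 -m jog '[[[70,-16,15,0,0,0],[70,-16,15,0,0,0],[70,-16,15,0,0,0],[70,-16,15,0,0,0],[70,-16,15,0,0,0],[70,-16,15,0,0,0]]]' |grep -E "tcp|gap"; python3 -c "
from h import *
go([.4877,.4593,.055],grip(-.2196-np.pi/2))
cv2.imwrite('pics/s2.png',cv2.resize(np.hstack([camera('top')[190:260,240:350],camera('side')[210:280,210:310]]),None,fx=3.8,fy=3.8,interpolation=cv2.INTER_CUBIC))"
```

```text
t: 7.65
ee_rot: [[0.213, 0.977, -0.003], [0.977, -0.213, -0.002], [-0.003, -0.003, -1.0]]
tcp_pos: [0.4873, 0.449, 0.1955]
finger_gap: 0.0858
row [10.3 -1.7 95.5] [-0.   0.1  0.2] rows>=2.3
```

View pics/s2.png

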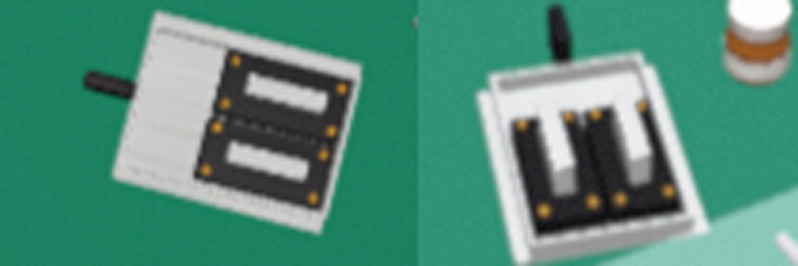

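Both views show the first module lying flat beside module_a, at (265,163) in the left half. Next is the second module, gripped across the rib ends because of the power supply.

```bash
python3 -m jog '[[[10,-2,30,0,0,0],[10,-2,60,0,0,0],[10,-2,80,0,0,0],[10,-2,95,0,0,0],[10,-2,95,0,0,0],[10,-2,95,0,0,0]]]' | grep -E "t:|tcp|cont"; python3 -m jog '[[[0,0,0,0,0,0],[0,0,0,0,0,0],[0,0,0,0,0,0],[0,0,0,0,0,0],[0,0,0,0,0,0]]]' 0 25 | grep -E "tcp|cont|fing"; python3 -c "
from h import *
go([.4877,.4593,.055],grip(-.2196-np.pi/2))"
```

```text
t: 8.75
tcp_pos: [0.4875, 0.4597, 0.1012]
ee_rot: [[0.214, 0.977, -0.001], [0.977, -0.214, -0.0], [-0.0, -0.0, -1.0]]
contact_force: [-0.3, -0.1, 0.3]
tcp_pos: [0.4874, 0.4604, 0.1019]
contact_force: [-0.4, -0.7, 4.0]
finger_gap: 0.0597
finger_force: 25.0
row [-1.   0.6  1.9] [ 0.1 -0.   0.3] rows>=0.1
```

```bash
python3 -m jog '[[[0,0,-20,0,0,0],[0,0,-50,0,0,0],[0,0,-80,0,0,0],[0,0,-80,0,0,0],[0,0,-80,0,0,0],[0,0,-80,0,0,0]]]' | grep -E "t:|tcp|fing";  python3 -c "
from h import *
D=lambda p:np.array(p,float)/3.8+[240-.37,190-.37]
p=D([(156,12),(362,66),(322,233),(113,181),(85,79)])
t,r=fit([[-84,68,4],[84,68,4],[84,-68,4],[-84,-68,4],[-123,0,47]],p,[.52,.065,-1.8]);print(t,r)
T=lambda P:((P-np.r_[t[:2],0])@Rz(t[2])*1000).round(1)
print(T(back(D([(217,127),(324,154),(313,198),(206,169)]),.034).mean(0)),T(back(D([(235,60),(342,89),(331,132),(224,103)]),.034).mean(0)))
g=pts(t,[[-52.5,0,125]])[0]+[-.0003,.0011,0]; print(g)
go(g,grip(t[2]-np.pi/2),True);go(g,grip(t[2]+np.pi/2))"
```

```text
t: 9.67
tcp_pos: [0.4868, 0.4601, 0.18]
ee_rot: [[0.213, 0.977, -0.001], [0.977, -0.213, -0.001], [-0.001, -0.001, -1.0]]
finger_gap: 0.0598
finger_force: 25.0
[ 0.52063474  0.06518061 -1.80118525] [[-0.1, 0.4], [-0.1, -0.1], [-0.1, 0.1], [0.1, -0.4], [0.1, -0.0]]
[ 25.8 -26.7  34. ] [27.2 26.1 34. ]
[0.53232344 0.11739343 0.125     ]
row [-325.1  117.7   10.3] [ -0.1   0.  -89.1] rows>=12.4
row [-325.1  117.7   10.3] [ -0.1   0.  -89.1] rows>=12.4
```

```bash
python3 -m jog '[[[-325,118,0,0,0,1],[-325,118,0,0,0,1],[-325,118,0,0,0,1],[-325,118,0,0,0,1],[-325,118,0,0,0,1],[-325,118,0,0,0,1],[-325,118,0,0,0,1],[-325,118,0,0,0,1]]]' | grep -E "t:|tcp|fing"; python3 -m jog '[[[0,0,0,0,0,0],[0,0,0,0,0,0],[0,0,0,0,0,0]]]' | grep tcp;  python3 -c "
from h import *
t=[0.52063474,0.06518061,-1.80118525]
g=pts(t,[[-52.5,0,61]])[0]+[-.0003,.0011,0]
go(g,grip(t[2]));cv2.imwrite('pics/p2.png',cv2.resize(camera('side')[190:290,210:320],None,fx=5.5,fy=5.5,interpolation=cv2.INTER_CUBIC))"
```

```text
t: 10.33
tcp_pos: [0.5307, 0.128, 0.1796]
ee_rot: [[0.23, 0.973, -0.003], [0.973, -0.23, -0.0], [-0.001, -0.003, -1.0]]
finger_gap: 0.0596
finger_force: 25.0
tcp_pos: [0.531, 0.1302, 0.18]
row [-12.1   4.4  74. ] [-0.1  0.  -0.2] rows>=1.8
```

View pics/p2.png

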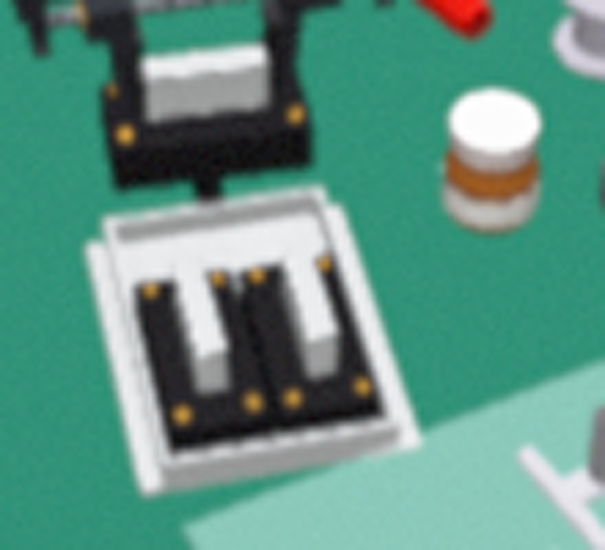

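The second module is held level with its front screws at (125,134) and (296,115). The first two lie flat in the tray. I'll check its offset from the tool.

```bash
python3 -c "
from h import *
t=np.array([0.52063474,0.06518061,-1.80118525])
C=lambda p:np.array(p,float)/5.5+[210-.4,190-.4]
T=lambda P:((P-np.r_[t[:2],0])@Rz(t[2])*1000).round(1)
s=bot.state()['tcp_pos'];print('tcp',T(s))
print('held front screws',T(back(C([(125,134),(296,115)]),.109,'side')))
print('side/A screws',T(back(C([(182,415),(254,403)]),.034,'side')),T(back(C([(293,398),(363,385)]),.034,'side')))
go([*pts(t,[[-52.5,0,61]])[0][:2]+[-.0003,.0011],.065],grip(t[2]))
"
```

```text
tcp [-66.3  -5.  180.2]
held front screws [[-49.6 -45.3 109. ]
 [-43.7  38.8 109. ]]
side/A screws [[ 67.9 -43.   34. ]
 [ 68.4  -8.4  34. ]] [[69.5 10.3 34. ]
 [69.2 44.6 34. ]]
row [-12.7   4.6  70.2] [-0.1  0.  -0.1] rows>=1.7
```

```bash
python3 -c "
from h import *
t=np.array([0.52063474,0.06518061,-1.80118525])
C=lambda p:np.array(p,float)/5.5+[210-.4,190-.4]
T=lambda P:((P-np.r_[t[:2],0])@Rz(t[2])*1000).round(1)
f=lambda n,p,z:(lambda a:print(n,a.tolist(),'slope',-np.degrees(np.arctan2(*(a[1]-a[0])[:2])).round(1)))(T(back(C(p),z,'side')))
f('bottom',[(117,187),(311,164)],.078)
f('ribtop front',[(147,82),(268,66)],.136)
f('ribbot',[(145,122),(268,106)],.108)
f('tray rim front',[(163,478),(400,436)],.02)
f('tray base front',[(160,492),(418,443)],.004)
top=camera('top')[170:260,220:350];cv2.imwrite('pics/p3.png',cv2.resize(top,None,fx=6,fy=6,interpolation=cv2.INTER_CUBIC))
"
```

```text
bottom [[-46.1, -51.3, 78.0], [-40.1, 45.5, 78.0]] slope -3.5
ribtop front [[-54.3, -32.4, 136.0], [-52.2, 26.9, 136.0]] slope -2.0
ribbot [[-56.9, -34.0, 108.0], [-54.4, 27.2, 108.0]] slope -2.3
tray rim front [[91.6, -57.2, 20.0], [92.1, 56.9, 20.0]] slope -0.3
tray base front [[86.3, -58.2, 4.0], [85.0, 68.2, 4.0]] slope 0.6
```

View pics/p3.png

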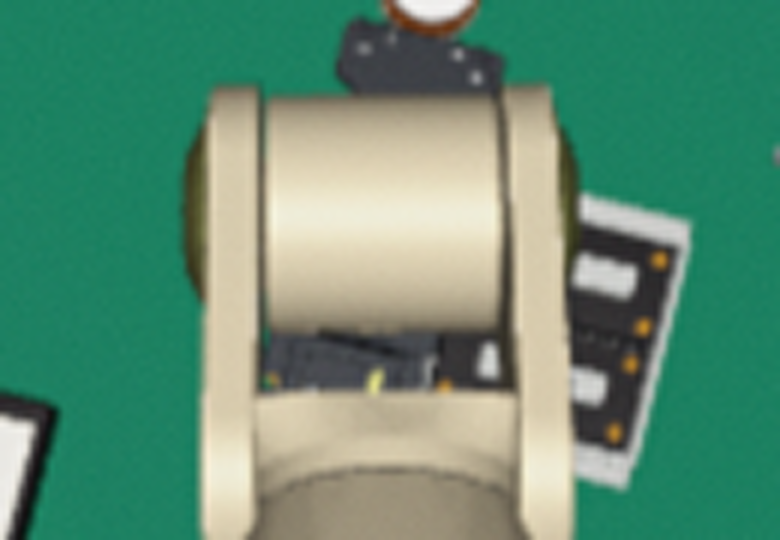

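The module held by its rib ends is skewed about 3° relative to the tray. I'll correct that while moving over its place and lowering gently.

```bash
python3 -m jog '[[[-12.8,4.4,15,0,0,-3],[-12.8,4.4,35,0,0,-3],[-12.8,4.4,48,0,0,-3],[-12.8,4.4,52,0,0,-3],[-12.8,4.4,52,0,0,-3]]]' | grep -E "t:|tcp|cont"; python3 -m jog '[[[0,0,6,0,0,0],[0,0,12,0,0,0],[0,0,16,0,0,0],[0,0,19,0,0,0],[0,0,19,0,0,0],[0,0,19,0,0,0]]]' | grep -E "tcp|cont|fing"; python3 -c "
from h import *
t=np.array([0.52063474,0.06518061,-1.80118525])
T=lambda P:((P-np.r_[t[:2],0])@Rz(t[2])*1000).round(1)
s=bot.state();print('tcp',T(s['tcp_pos']),s['contact_force'])
im=camera('side')[190:290,210:320];cv2.imwrite('pics/p4.png',cv2.resize(im,None,fx=5.5,fy=5.5,interpolation=cv2.INTER_CUBIC))"
```

```text
t: 11.1
tcp_pos: [0.5322, 0.1175, 0.1281]
ee_rot: [[0.178, 0.984, -0.002], [0.984, -0.178, 0.0], [-0.0, -0.002, -1.0]]
contact_force: [-0.7, -0.0, -1.0]
tcp_pos: [0.5328, 0.1165, 0.1101]
contact_force: [0.3, 0.5, -1.8]
finger_gap: 0.0599
finger_force: 25.0
tcp [-5.270e+01  1.000e-01  1.101e+02] [ 0.2810493   0.47119696 -1.7658532 ]
```

No contact although the underside is already below the rim, so it fits. I'll set it down and release.

```bash
python3 -m jog '[[[0,0,1.5,0,0,0],[0,0,3,0,0,0],[0,0,3.5,0,0,0],[0,0,3.5,0,0,0]]]' | grep -E "t:|tcp|cont"; python3 -m jog '[[[0,0,0,0,0,0],[0,0,0,0,0,0],[0,0,0,0,0,0],[0,0,0,0,0,0]]]' 78 | grep -E "tcp|cont|fing";python3 -m jog '[[[0,0,-20,0,0,0],[0,0,-60,0,0,0],[0,0,-100,0,0,0],[0,0,-120,0,0,0],[0,0,-120,0,0,0]]]' | grep -E "t:|tcp|cont"; python3 -m jog '[[[150,0,0,0,0,0],[150,0,0,0,0,0],[150,0,0,0,0,0],[150,0,0,0,0,0],[150,0,0,0,0,0],[150,0,0,0,0,0]]]' 40 | grep -E "t:|tcp|cont";python3 -c "
from h import *
cv2.imwrite('pics/p5.png',cv2.resize(np.hstack([camera('top')[175:265,235:350],camera('side')[190:280,210:310]]),None,fx=3.7,fy=3.7,interpolation=cv2.INTER_CUBIC))
s=bot.state();print(s['joint_pos'])"
```

```text
t: 11.98
tcp_pos: [0.5327, 0.1164, 0.1064]
ee_rot: [[0.179, 0.984, -0.0], [0.984, -0.179, -0.0], [-0.0, -0.0, -1.0]]
contact_force: [0.4, -1.9, -1.7]
tcp_pos: [0.5328, 0.1165, 0.1067]
contact_force: [0.9, 0.8, 0.4]
finger_gap: 0.078
finger_force: 0.0
t: 12.73
tcp_pos: [0.534, 0.1166, 0.2314]
ee_rot: [[0.179, 0.984, 0.009], [0.984, -0.179, 0.0], [0.002, 0.009, -1.0]]
contact_force: [0.8, 0.4, -0.5]
t: 13.23
tcp_pos: [0.5592, 0.265, 0.2251]
ee_rot: [[0.177, 0.984, -0.002], [0.984, -0.177, -0.001], [-0.001, -0.002, -1.0]]
contact_force: [0.4, -1.1, -0.0]
[ 2.48769299e-01  5.60143835e-01  1.21884542e+00 -2.54006259e-04
  1.36408374e+00  4.29537578e-01]
```

View pics/p5.png

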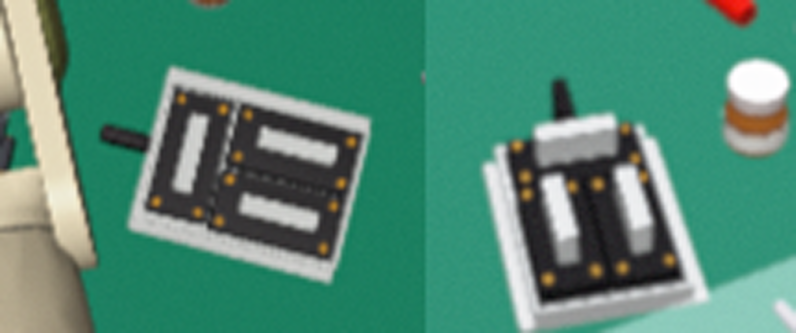

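The pattern is complete: the crosswise module is at (190,155) and both lengthwise ones lie flat inside the rim. Next is the handle, tip at (101,133), gripped with a 40° lean.

```bash
cat >> h.py <<'E'
bay=np.array([0.5004143,-0.15517504,-1.56131355])
E
python3 -c "
from h import *
D=lambda p:np.array(p,float)/3.7+[235-.37,175-.37]
t,r=fit([[-84,68,4],[84,68,4],[84,-68,4],[-84,-68,4],[-123,0,47]],D([(171,66),(370,120),(330,283),(129,229),(101,133)]),[.52,.065,-1.8]);print(t.tolist(),r)
T=lambda P:((P-np.r_[t[:2],0])@Rz(t[2])*1000).round(1)
print(T(back(D([(182,99),(223,109),(198,212),(156,201)]),.034).mean(0)))
R=grip(t[2],np.radians(40))
g=pts(t,[[-110,0,32]])[0]
go(g-.09*R[:,2],R); go(g,R)
"
```

```text
[0.5208741104519409, 0.06558186787610921, -1.8073869653409387] [[-0.2, 0.5], [0.2, -0.1], [0.1, -0.0], [-0.3, 0.1], [0.1, -0.5]]
[-51.    0.5  34. ]
row [-4.9  8.7 90.3] [  1.1 -39.9   3.1] rows>=5.6
row [-62.6   5.6 159.3] [  1.1 -39.9   3.1] rows>=5.6
```

```bash
python3 -m jog '[[[-5,9,90,1.1,-40,3],[-5,9,90,1.1,-40,3],[-5,9,90,1.1,-40,3],[-5,9,90,1.1,-40,3],[-5,9,90,1.1,-40,3],[-5,9,90,1.1,-40,3],[-5,9,90,1.1,-40,3],[-5,9,90,1.1,-40,3]]]' 40| grep -E "t:|tcp|cont"; python3 -m jog '[[[0,0,0,0,0,0],[0,0,0,0,0,0]]]'| grep -E "tcp"; python3 -c "
from h import *
t=np.array([0.5208,0.0655,-1.804])
R=grip(t[2],np.radians(40));g=pts(t,[[-110,0,32]])[0]
go(g,R);print(bot.state()['joint_pos'])"
```

```text
t: 14.0
tcp_pos: [0.5677, 0.2567, 0.1359]
ee_rot: [[0.178, 0.972, -0.151], [0.746, -0.233, -0.624], [-0.642, -0.001, -0.767]]
contact_force: [0.8, 0.6, 0.2]
tcp_pos: [0.5678, 0.2566, 0.1373]
row [ 1.  -1.4 91.4] [-0.1 -0.1 -0.1] rows>=2.2
[ 0.3909881   0.82820728  1.07966828 -0.54939774  1.67196642  0.69515097]
```

```bash
python3 -m jog '[[[1,-1.4,35,0,0,0],[1,-1.4,65,0,0,0],[1,-1.4,82,0,0,0],[1,-1.4,91,0,0,0],[1,-1.4,91,0,0,0],[1,-1.4,91,0,0,0]]]'| grep -E "t:|tcp|cont"; python3 -m jog '[[[0,0,0,0,0,0],[0,0,0,0,0,0],[0,0,0,0,0,0],[0,0,0,0,0,0],[0,0,0,0,0,0]]]' 0 30| grep -E "tcp|cont|fing"; python3 -c "
from h import *
s=bot.state();print('grip at',s['tcp_pos']+.045*s['ee_rot'][:,2])
# drag waypoints relative to now
R0=s['ee_rot'];p0=s['tcp_pos']+.045*R0[:,2]
b=bay;t=np.array([0.5208,0.0655,-1.804])
gz=p0[2]
for bx in(-130,-90,-60,88,91):
    g=pts(b,[[bx-110,0,0]])[0];g[2]=gz
    print(bx);go(g,grip(b[2],np.radians(40)))
print(pts(t,[[-110,0,32]])[0],T:=None)"
```

```text
t: 14.67
tcp_pos: [0.5533, 0.2017, 0.0671]
ee_rot: [[0.18, 0.972, -0.149], [0.745, -0.233, -0.624], [-0.642, 0.001, -0.767]]
contact_force: [1.0, 0.2, -0.2]
tcp_pos: [0.553, 0.202, 0.0666]
contact_force: [0.3, 1.6, 1.0]
finger_gap: 0.0115
finger_force: 30.0
grip at [0.54631402 0.17389324 0.0320804 ]
-130
row [-75.6 -33.1  63.4] [ -8.9  -0.  -10.7] rows>=2.5
-90
row [-105.4  -23.5   88.3] [ -8.9  -0.  -10.7] rows>=3.3
-60
row [-127.7  -16.2  107. ] [ -8.9  -0.  -10.7] rows>=4.0
88
row [-237.7   19.5  199.4] [ -8.9  -0.  -10.7] rows>=7.5
91
row [-239.9   20.2  201.2] [ -8.9  -0.  -10.7] rows>=7.5
[0.54622052 0.17252241 0.032     ] None
```

```bash
python3 -m jog '[[[-11,-5,9,-1.2,0,-1.5],[-23,-10,19,-2.6,0,-3.2],[-34,-15,28.5,-4,0,-4.8],[-45,-20,38,-5.3,0,-6.4],[-57,-25,47.5,-6.7,0,-8],[-68,-30,57,-8,0,-9.6],[-75.6,-33,63.4,-8.9,0,-10.7],[-75.6,-33,63.4,-8.9,0,-10.7]]]'| grep -E "t:|tcp|cont|fing"; python3 -m jog '[[[0,0,0,0,0,0],[0,0,0,0,0,0],[0,0,0,0,0,0]]]' | grep -E "tcp|cont"; python3 -c "
from h import *
im=camera('top');cv2.imwrite('pics/d1.png',im)
# tray: bright low-sat mask near expected
b=bay
for bx in(-90,88,91):
    g=pts(b,[[bx-110,0,0]])[0];g[2]=.0321
    print(bx);go(g,grip(b[2],np.radians(40)))
hsv=cv2.cvtColor(im,cv2.COLOR_BGR2HSV)
x0,y0,x1,y1=255,185,345,275
m=((hsv[...,1]<40)&(hsv[...,2]>120)|(hsv[...,2]<70)).astype(np.uint8)
m2=np.zeros_like(m);m2[y0:y1,x0:x1]=m[y0:y1,x0:x1]
for r in range(y0,y1,3): print(''.join('#' if v else '.' for v in m2[r,x0:x1]))
print(proj(pts(np.r_[pts(b,[[-130,0,0]])[0][:2],b[2]],[[84,68,4],[84,-68,4],[-84,-68,4]])))"
```

```text
t: 15.75
tcp_pos: [0.4968, 0.1124, 0.0665]
ee_rot: [[-0.008, 1.0, 0.004], [0.766, 0.008, -0.643], [-0.643, -0.002, -0.766]]
contact_force: [0.3, -1.0, -1.1]
finger_gap: 0.0114
finger_force: 30.0
tcp_pos: [0.4979, 0.1134, 0.0665]
contact_force: [-2.4, -4.6, 4.7]
-90
row [-30.5   0.1  25.5] [-0.1  0.1 -0. ] rows>=1.0
88
row [-166.7    0.5  140.1] [-0.1  0.1 -0. ] rows>=5.2
91
row [-169.     0.5  142. ] [-0.1  0.1 -0. ] rows>=5.3
..........................................................................................
..........................................................................................
..........................................................................................
......................#############.......................................................
..............################.########...................................................
#.............#####################.#.....................................................
####..........###################..##.....................................................
#######..........###...#....###.
[... 1448 characters left out ...]
##########........................................................
..........#...#..############.###########.................................................
...........#########################......................................................
............#.............................................................................
..........................................................................................
.............#............................................................................
..........................................................................................
[[360.38198941 207.24970895]
 [361.10864013 252.95990994]
 [304.27578465 252.25660799]]
```

The tray is in line with the bay: its left edge is at column 305 and its rows run 208–252, as predicted. I push in.

```bash
python3 -m jog '[[[-14,0,11.8,0,0,0],[-28,0,23.5,0,0,0],[-42,0,35.3,0,0,0],[-56,0,47,0,0,0],[-70,0,58.8,0,0,0],[-84,0,70.6,0,0,0],[-96,0,80.6,0,0,0],[-107,0,90,0,0,0]]]'| grep -E "t:|tcp|cont|fing"; python3 -m jog '[[[0,0,0,0,0,0],[0,0,0,0,0,0]]]' | grep -E "tcp|cont|fing"; python3 -c "
from h import *
b=bay
for bx in(80,88,91):
    g=pts(b,[[bx-110,0,0]])[0];g[2]=.0321
    go(g,grip(b[2],np.radians(40)))
print(bot.state()['joint_pos'])"
```

```text
t: 16.72
tcp_pos: [0.4999, -0.0264, 0.0665]
ee_rot: [[-0.006, 1.0, 0.007], [0.766, 0.009, -0.642], [-0.642, 0.002, -0.766]]
contact_force: [-0.0, 6.9, 8.8]
finger_gap: 0.0117
finger_force: 30.0
tcp_pos: [0.4997, -0.0268, 0.0665]
contact_force: [0.6, -5.8, 5.0]
finger_gap: 0.0119
finger_force: 30.0
row [-53.2  -0.4  44.6] [-0.1  0.  -0.1] rows>=1.7
row [-59.4  -0.4  49.8] [-0.1  0.  -0.1] rows>=1.9
row [-61.6  -0.4  51.7] [-0.1  0.  -0.1] rows>=1.9
[-0.04950585  0.69515704  1.73954343 -0.94011859  0.9196132   0.61833681]
```

```bash
python3 -m jog '[[[-12,0,10,0,0,0],[-24,0,20,0,0,0],[-36,0,30,0,0,0],[-46,0,38.5,0,0,0],[-53,-0.3,44.6,0,0,0],[-57,-0.3,47.8,0,0,0],[-57,-0.3,47.8,0,0,0]]]'| grep -E "t:|tcp|cont|fing"; python3 -m jog '[[[-1.5,0,1.3,0,0,0],[-3,0,2.6,0,0,0],[-4.6,0,3.8,0,0,0],[-4.6,0,3.8,0,0,0],[-4.6,0,3.8,0,0,0]]]' | grep -E "tcp|cont|fing"; python3 -c "
from h import *
s=bot.state();g=s['tcp_pos']+.045*s['ee_rot'][:,2];print(((g-np.r_[bay[:2],0])@Rz(bay[2])*1000).round(1),s['contact_force'])"
```

```text
t: 17.47
tcp_pos: [0.5, -0.1007, 0.0665]
ee_rot: [[-0.006, 1.0, 0.006], [0.766, 0.008, -0.643], [-0.643, 0.001, -0.766]]
contact_force: [0.3, -5.0, 3.6]
finger_gap: 0.0112
finger_force: 30.0
tcp_pos: [0.5001, -0.1028, 0.0666]
contact_force: [-1.0, 29.7, 17.4]
finger_gap: 0.0118
finger_force: 30.0
[-23.5   0.3  32. ] [-1.01284559 29.68059488 17.43548388]
```

29.7 N of contact at the expected depth means the tray is against the back stop. I release and withdraw.

```bash
python3 -m jog '[[[0,0,0,0,0,0],[0,0,0,0,0,0],[0,0,0,0,0,0],[0,0,0,0,0,0],[0,0,0,0,0,0]]]' 40| grep -E "t:|tcp|cont|fing"; python3 -m jog '[[[0,0,-25,0,0,0],[0,0,-65,0,0,0],[0,0,-105,0,0,0],[0,0,-140,0,0,0],[0,0,-140,0,0,0],[0,0,-140,0,0,0],[0,0,-140,0,0,0]]]' | grep -E "tcp|cont|fing"; python3 -c "
from h import *
im=camera('top');hsv=cv2.cvtColor(im,cv2.COLOR_BGR2HSV)
sel=hsv[180:205,340:385]
for r in range(180,205): print(r,' '.join('%3d'%v for v in im[r,345:385].mean(1)))
print(B([(80,30)]),B([(23,80)]),B([(150,73)]))
print('fin end expect',proj(pts(bay,[[88-123,0,47],[88-83,0,47]])),)
for r in range(212,230): print(r,' '.join('%3d'%v for v in im[r,355:395].mean(1)))
"
```

```text
t: 18.3
tcp_pos: [0.4992, -0.1067, 0.0659]
ee_rot: [[-0.007, 1.0, 0.004], [0.766, 0.008, -0.643], [-0.643, -0.002, -0.766]]
contact_force: [0.1, -0.6, 0.3]
finger_gap: 0.0398
finger_force: 0.0
tcp_pos: [0.4983, -0.0171, 0.1727]
contact_force: [0.3, -0.2, -0.9]
finger_gap: 0.04
finger_force: 0.0
180  86  87  85  84  86  86  86  86  87  87  86  85  87  86  87  87  87  86  85  85  86  88  86  88  85  86  85  87  85  87  85  87  87  85  86  86  85  86  85  84
181  88  88  86  88  86  87  86  87  87  86  87  85  85  87  87  88  86  86  88  87  89  86  88  85  88  86  86  87  86  86  85  85  86  86  85  84  85  89  85  86
182  87  87  89  87  86  88  86  86  87  86  86  86  88  87  85  88  86  87  88  86  84  86  86  86  86  86  89  87  86  87  86  84  86  88  85  86  83  84  87  86
183  85  86  87  86  85  86  89  86  86  86  86  86  87  88  83  76  74  70  76  87  88  87  87  88  88  85  85  88  86  88  85  89  84  86  86  86  84  86  83  85
184  86  86  89  87  86  86  85  88  87  86  86  86  87  82  67  55  50  43  55  78  89  86  86  87  87  87  86  90  85  86  85  87  86  87  86  87 
[... 5669 characters left out ...]
 120 122 117 126 137 145 179 221 223 223 212
226  87  87  88  86  88  86  87  87  87  87  85  87  86  86  78  86  87  86  87  87  86  82  81 110 156 112  98 118 122 119 118 119 124 135 144 177 222 222 223 212
227  85  87  85  88  87  87  86  86  88  83  70  67  66  66  60  70  69  71  70  68  67  66  61  84 118  90 100 119 122 122 120 119 125 134 146 180 220 222 224 212
228  87  87  85  87  89  86  88  87  85  76  35  27  25  43  45  44  42  41  40  39  39  38  36  37  45  58  98 119 120 122 121 119 123 134 147 183 222 223 224 212
229  86  86  87  86  85  86  87  86  89  72  18   3  18  42  50  49  44  44  43  43  41  42  39  36  38  55  96 120 122 120 119 120 123 135 147 185 222 223 223 216
```

```bash
python3 -c "
from h import *
T=lambda P:((P-np.r_[bay[:2],0])@Rz(bay[2])*1000).round(1)
print('top',T(back([(362.2,185.3)],.065)),'bot',T(back([(358.8,188.2)],.026)),'tip',T(back([(349.8,195.3)],.0245)))
def pin(a):
    c,s=np.cos(a),np.sin(a); d=np.array([-45,22]); return [-6+c*d[0]-s*d[1],105+s*d[0]+c*d[1],47.5]
for a in(-.1,0,.05,.1,.2):print(a,np.round(pin(a),1),proj(pts(bay,[[*pin(a)[:2],65],[*pin(a)[:2],24]])).round(1).tolist(), proj(pts(bay,[[-6-76*np.cos(a),105-76*np.sin(a),24.5]])).round(1))
R=grip(bay[2],np.radians(40))
g=pts(bay,[pin(.05)])[0]
go(g-.07*R[:,2],R);print(bot.state()['tcp_pos'])
"
```

```text
top [[-52.3 125.3  65. ]] bot [[-54.3 122.5  26. ]] tip [[-80.9 101.2  24.5]]
-0.1 [-48.6 131.4  47.5] [[363.5, 183.2], [360.5, 185.4]] [[349.5 191.5]]
0 [-51.  127.   47.5] [[362.6, 184.7], [359.8, 186.8]] [[349.4 194. ]]
0.05 [-52.  124.7  47.5] [[362.3, 185.5], [359.4, 187.6]] [[349.4 195.3]]
0.1 [-53.  122.4  47.5] [[362.0, 186.3], [359.1, 188.3]] [[349.6 196.6]]
0.2 [-54.5 117.6  47.5] [[361.5, 187.9], [358.6, 189.9]] [[350.  199.1]]
row [ 14.5 125.8  35.2] [-0.2 -0.   0. ] rows>=3.2
[ 0.4982225  -0.01744195  0.17227422]
```

```bash
python3 -m jog '[[[14.5,126,35,0,0,0],[14.5,126,35,0,0,0],[14.5,126,35,0,0,0],[14.5,126,35,0,0,0],[14.5,126,35,0,0,0],[14.5,126,35,0,0,0]]]'| grep -E "t:|tcp|cont"; python3 -m jog '[[[0,0,25,0,0,0],[0,0,50,0,0,0],[0,0,64,0,0,0],[0,0,69,0,0,0],[0,0,69,0,0,0],[0,0,69,0,0,0]]]'| grep -E "t:|tcp|cont"; python3 -c "
from h import *
def pin(a):
    c,s=np.cos(a),np.sin(a); d=np.array([-45,22]); return [-6+c*d[0]-s*d[1],105+s*d[0]+c*d[1],47.5]
R=grip(bay[2],np.radians(40));s=bot.state();print(s['joint_pos'])
go(pts(bay,[pin(.05)])[0],R)
g0=pts(bay,[pin(.05)])[0]
for a in np.arange(.2,1.71,.15):
    d=R.T@(pts(bay,[pin(a)])[0]-g0)*1000;print(round(a,2),d.round(1))
"
```

```text
t: 19.43
tcp_pos: [0.6237, -0.0279, 0.1356]
ee_rot: [[-0.008, 1.0, 0.001], [0.766, 0.007, -0.643], [-0.643, -0.004, -0.766]]
contact_force: [-0.4, -0.4, -0.5]
t: 19.93
tcp_pos: [0.6248, -0.0712, 0.0851]
ee_rot: [[-0.006, 1.0, 0.005], [0.766, 0.008, -0.643], [-0.643, -0.001, -0.766]]
contact_force: [0.6, -0.4, 0.3]
[-0.11145538  0.78847675  1.37385597 -0.82201589  1.05832447  0.33006257]
row [ 0.6 -0.5  3.5] [-0.1  0.  -0. ] rows>=0.1
0.2 [ 1.9 -7.1 -1.6]
0.35 [  2.9 -14.5  -2.4]
0.5 [  3.1 -22.   -2.6]
0.65 [  2.4 -29.4  -2. ]
0.8 [  0.8 -36.7  -0.7]
0.95 [ -1.5 -43.5   1.3]
1.1 [ -4.6 -49.8   3.9]
1.25 [ -8.4 -55.5   7.1]
1.4 [-12.8 -60.3  10.7]
1.55 [-17.7 -64.3  14.9]
1.7 [-23.  -67.2  19.3]
```

```bash
python3 -m jog '[[[0,0,2,0,0,0],[0,0,2,0,0,0],[0,0,2,0,0,0],[0,0,2,0,0,0],[0,0,2,0,0,0]]]' 0 20| grep -E "t:|tcp|cont|fing"; python3 -m jog '[[[1.9,-7.1,-1.6,0,0,0],[2.9,-14.5,-2.4,0,0,0],[3.1,-22,-2.6,0,0,0],[2.4,-29.4,-2,0,0,0],[0.8,-36.7,-0.7,0,0,0],[-1.5,-43.5,1.3,0,0,0],[-4.6,-49.8,3.9,0,0,0],[-4.6,-49.8,3.9,0,0,0]]]'| grep -E "t:|tcp|cont|fing"; python3 -m jog '[[[-3.8,-5.7,3.2,0,0,0],[-8.2,-10.5,6.8,0,0,0],[-13.1,-14.5,11,0,0,0],[-14.8,-15.2,12.4,0,0,0],[-14.8,-15.2,12.4,0,0,0],[-14.8,-15.2,12.4,0,0,0]]]'| grep -E "t:|tcp|cont|fing";python3 -c "
from h import *
s=bot.state();g=s['tcp_pos']+.045*s['ee_rot'][:,2];d=((g-np.r_[bay[:2],0])@Rz(bay[2])*1000);print(d.round(1),np.arctan2(22,-45),np.arctan2(d[1]-105,d[0]+6)%(2*np.pi)-np.arctan2(22,-45))"
```

```text
t: 20.35
tcp_pos: [0.625, -0.0726, 0.0831]
ee_rot: [[-0.007, 1.0, 0.004], [0.766, 0.008, -0.643], [-0.643, -0.001, -0.766]]
contact_force: [-0.9, 1.4, 2.4]
finger_gap: 0.013
finger_force: 20.0
t: 21.02
tcp_pos: [0.5751, -0.0791, 0.0833]
ee_rot: [[-0.007, 1.0, 0.006], [0.766, 0.009, -0.643], [-0.643, 0.001, -0.766]]
contact_force: [0.9, 1.7, 1.7]
finger_gap: 0.0131
finger_force: 20.0
t: 21.52
tcp_pos: [0.5607, -0.0988, 0.0832]
ee_rot: [[-0.006, 1.0, 0.005], [0.765, 0.008, -0.643], [-0.643, -0.0, -0.766]]
contact_force: [3.9, -0.5, 4.1]
finger_gap: 0.0123
finger_force: 20.0
[-26.9  60.8  48.8] 2.6868733787688237 1.5847952954037057
```

```bash
python3 -m jog '[[[0,0,0,0,0,0],[0,0,0,0,0,0],[0,0,0,0,0,0],[0,0,0,0,0,0]]]' 40| grep -E "t:|tcp|cont|fing"; python3 -m jog '[[[0,0,-25,0,0,0],[0,0,-65,0,0,0],[0,0,-105,0,0,0],[0,0,-140,0,0,0],[0,0,-140,0,0,0],[0,0,-140,0,0,0]]]' | grep -E "tcp|cont|fing"; python3 -m jog '[[[120,0,-60,0,0,0],[120,0,-60,0,0,0],[120,0,-60,0,0,0],[120,0,-60,0,0,0],[120,0,-60,0,0,0],[120,0,-60,0,0,0]]]' | grep -E "t:|tcp|cont|fing";python3 -c "
from h import *
im=camera('top')
def pin(a):
    c,s=np.cos(a),np.sin(a); d=np.array([-45,22]); return [-6+c*d[0]-s*d[1],105+s*d[0]+c*d[1]]
for a in(1.4,1.57):print(a,'pin top/bot',proj(pts(bay,[[*pin(a),65],[*pin(a),24]])).round(1).tolist(),'tip',proj(pts(bay,[[-6-76*np.cos(a),105-76*np.sin(a),24.5]])).round(1))
for r in range(194,228,1): print(r,' '.join('%3d'%v for v in im[r,358:386].mean(1)))
"
```

```text
t: 21.85
tcp_pos: [0.5597, -0.0985, 0.0823]
ee_rot: [[-0.008, 1.0, 0.003], [0.766, 0.008, -0.643], [-0.643, -0.003, -0.766]]
contact_force: [-0.6, 0.3, -0.5]
finger_gap: 0.0366
finger_force: 0.0
tcp_pos: [0.5596, -0.0077, 0.1909]
contact_force: [-0.3, 0.1, -0.6]
finger_gap: 0.0399
finger_force: 0.0
t: 22.85
tcp_pos: [0.5583, 0.1209, 0.1578]
ee_rot: [[-0.008, 1.0, 0.002], [0.765, 0.008, -0.643], [-0.643, -0.004, -0.765]]
contact_force: [-0.2, 0.2, 0.3]
finger_gap: 0.0397
finger_force: 0.0
1.4 pin top/bot [[368.5, 206.4], [365.4, 207.8]] tip [[371.3 219.5]]
1.57 pin top/bot [[371.1, 208.0], [367.9, 209.3]] tip [[375.7 219.9]]
194  87  86  87  87  86  87  86  87  86  86  86  80  56  45  63  59  66  66  66  77 102 126 149 170 169 158 149 150
195  88  87  86  87  88  87  85  86  88  86  88  76  45  42  59  57  67  66  68  97 153 175 187 204 204 187 152 147
196  86  88  86  86  88  87  87  87  86  87  86  80  58  56  60  66  91  94 101 139 191 200 202 221 221 205 153 144
197  87  86  88  87  86  88  87  86  85  86  85  82  80  99 105  98 134 149 159 184 205 203 203 222 224 206 147 142
198 
[... 2775 characters left out ...]
 119
222  86  87  87  85  87  88  86  85  87  87  85  85  87  86  86  85  88  86  84  78 112 159 112  97 121 119 119 120
223  85  87  86  88  88  85  88  87  87  87  86  85  86  87  88  89  89  87  83  80 111 157 111  98 121 120 120 119
224  87  88  87  87  87  85  87  88  87  87  85  86  87  87  88  87  87  86  85  79 110 157 112  97 122 121 119 120
225  87  87  88  88  88  88  88  86  88  87  88  88  87  88  87  85  88  87  85  82 113 158 112  97 120 122 121 119
226  88  87  86  86  86  86  87  87  88  85  85  80  86  87  86  87  88  87  87  80 112 156 111  98 120 122 121 120
227  88  87  87  87  87  86  84  72  67  66  66  60  70  70  69  70  71  69  67  62  83 117  89 100 120 120 120 121
```

The blade runs straight across the mouth (column 374–375, rows 198–219, so about 1.55 rad). The tray's front edge is unchanged and the arm is clear.

```bash
python3 -m jog '[[[0,0,0,0,0,0],[0,0,0,0,0,0]]]' | grep cont; python3 -c "
from station import order
print(order.close_job())"
```

```text
contact_force: [-0.1, 0.7, 0.1]
the job is handed in; nothing more can be done
None
```

The job is handed in at about 23 s of robot time: all three modules lie flat in the tray, the tray is home against the back stop, the latch is shut across it, and the arm is clear; the hand-in gave no verdict.

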